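# Shim the set-back stop and press the tile flush

### The job

The tile on the bonding jig has to sit square, but one of the jig's two stops is set back. Stand the flat steel spacer upright on the jig, centred in front of that stop, in the gap between stop and tile (the gap at the other stop is too narrow), and let go of it. Then push the tile from the robot's side until it is flush against both the spacer and the other stop, and finish while holding it firmly pressed there; leave the wedge, the jar and the spool where they stand.

Things in the scene. Friction and masses are not known exactly. Their poses are not given: they have to be found in the camera images.
- jig: fixed flat aluminium bed of the bonding jig, 100 (x) x 150 (y) x 6 mm high; origin at the centre of its underside on the bench; its +x points away from the robot, towards the stops, +y to the left along the row of stops. Its top, with two slippery grey slide strips let in, is 6 mm above the bench: things slide on it very easily (friction about 0.12).
- short_stop: fixed steel block on the bed, the set-back stop: 16 mm deep (x), 36 mm long (y), 16 mm high. Origin on its underside (the bed's top), middle of its far (+x) edge, 46 mm in +x of the jig's origin and 37 mm to one side (+y or -y, it varies); axes parallel to the jig's. Its front face, towards the tile, is at its own x = -16 mm.
- long_stop: fixed steel block on the bed, like the short stop but 30 mm deep, on the other side; origin and axes alike. Its front face is at its own x = -30 mm, 14 mm nearer the tile than the short stop's, so the gap there is 14 mm narrower.
- tile: loose white ceramic tile, 50 (x) x 110 (y) x 16 mm high, 0.22 kg, lying flat on the bed in front of both stops, its top level with theirs, its long sides roughly parallel to them. Origin at the centre of its underside, x towards the stops, y along its length. At the start it stands 5 to 9 mm off the long stop and so 19 to 23 mm off the short stop.
- spacer: loose steel spacer with parallel faces, 14 mm thick (x), 30 mm wide (y), 50 mm tall (z), with a dark 8 mm hole near its top, 0.12 kg; stands upright on the bench to one side of the jig, the wedge to the other. Its foot is stepped in 1.5 mm all round over the lowest 3 mm. Origin at the centre of its underside. Standing in the gap it rises 34 mm above tile and stops, where it can be held.
- wedge: loose steel wedge, 36 mm wide (y), 50 mm tall, tapering from 26 mm thick (x) at the foot to 8 mm at the top; stands on the other side of the jig. Not wanted. Origin at the centre of its underside.
- jar: cream jar with a black lid, 45 mm across, 47 mm tall, standing beyond the work; origin at the centre of its underside. Above it an instrument shelf overhangs the bench behind the work: its front edge is 0.58 m ahead of the robot base, its underside 0.54 m above the bench; keep the wrist clear of it.
- spool: spool of copper-coloured wire with black flanges, 44 mm across, 28 mm tall, standing beyond the work; origin at the centre of its underside

How it is judged:
By the outcome, as a careful person would: the job done as asked, in the order asked, and still so for the second after the job is handed in, while the arm keeps its last pose, push and grip.
It also fails if it takes over 43 s, if anything falls off the work surface, if the arm or the gripper's body presses on something with over 40 N, if the wrist force passes 120 N, or if a joint passes its speed limit or range.

### The arm

A 6-joint arm with a two-finger parallel gripper is mounted at the origin on a cart in front of the work surface, level with it; the furniture and walls round the work are solid. World frame = base frame: x ahead of the robot, y to its left, z up, the work surface at z = 0. Lengths are in m, angles in rad, forces in N, time in s.
With the tool pointing down it reaches from about 0.25 to 0.775 m from the base axis. Payload 4 kg.
Tool frame: the origin (TCP) lies at the very end of the fingers, on their centre line; the grasp point (between the pads) lies 19 mm behind it (robot.tcp_to_grasp is the distance from the TCP to the grasp point, in m); z points along the fingers, y is the line along which they close (so a half turn about z gives the same grasp; the last joint's range is limited). The gripper opens to 94 mm and grips with 3 to 60 N. Pads are 16 mm wide; open, the fingers measure 119 mm over their backs; the gripper's body (75 mm by 177 mm) begins 78 mm behind the grasp point.
Start: joints at [1.089, 0.087, 1.371, -0, 1.684, -0.103], TCP at [0.203, 0.511, 0.206] pointing down, gripper open.
Joint ranges: [-3.1, 3.1], [-0.76, 2.03], [0.27, 2.55], [-1.08, 4.22], [0.17, 2.65], [-2.57, 2.57]. Speed limits (rad/s): [2.79, 2.79, 3.14, 3.14, 3.14, 3.14].

### API

Orientations are given as [roll, pitch, yaw] about the fixed x, y, z axes, in that order (R = Rz(yaw) Ry(pitch) Rx(roll)).
In Python, from bench import robot gives the robot as it stands.
- The arm moves only by the shell command python3 nudge.py 'ROWS'. ROWS is rows parted by semicolons, their numbers by spaces, 1 to 20 of them, each of 5 numbers: the finger opening in m, then dx, dy, dz in m, then a turn about the tool's z in rad; each row shifts and turns the commanded pose from where the row before left it, along the tool's axes as they then stand; what a row does not reach is not made up. A row lasts 1/12 s, in which the tool goes at most 0.0417 m and 0.125 rad, less where a joint would pass 70% of its speed; a pose out of reach is approached as far as the arm can. The fingers move at their own pace and stop on an object; the grip force is fixed at half the most. Time passes only in rows, so rows that do not move let the fingers close. It prints the time, the measured TCP pose, the force, the opening and the grip force at its end.
- robot.get_obs(): the state, without advancing time (a new reading comes with each control period).
- robot.snapshot(name): name is "side" or "top"; returns a dict with "color" (400x640x3 uint8, blue, green, red), "fx", "fy", "cx", "cy" (pixels), "k1" (the pictures are not rectified: a ray, as slopes to the right and down, at radius r is drawn at 1 + k1 r^2 times it, then the intrinsics apply), "extrinsics" (4x4, takes a point from world to camera coordinates). Camera axes: x right, y down, z forward; pixel columns grow to the right and rows downward; lengths in m; the calibration is good to about 2 mm. A picture is of the moment at which its call begins. There is no depth.
- robot.close_job(): hands the job in; it is judged then, once.
The state is a dict: "time": time; "joint_positions": joint angles; "qvel": joint speeds; "joint_torque": joint torques, N m; "tool_pos": TCP position; "ee_rot": TCP orientation; "wrist_force": force on the tool from outside, world axes, zero at the start; "wrist_torque": the same for the moment, N m; "width": finger opening in m; "finger_force": force on a finger pad.
Only numpy, scipy, OpenCV 4.12 (cv2) and the standard library are available. Lean on these libraries where they do the work, as an engineer would, in place of code of your own. Each camera call takes 0.05 s, during which the arm holds its last target. There are 200 camera calls.

## Working session

There is one attempt and no reset: what is moved stays moved. The work goes in short steps, Python scripts to look and compute and a shell command to move; the robot and the scene stay as the last step left them, time stands still between calls to the robot, and variables do not carry over. Pictures are saved under pics/ and viewed, at most 13 in all, crops included, and the job is handed in when it is done.

```bash
ls; mkdir -p pics; python3 - <<'E'
from bench import robot
import cv2
for n in ("top","side"):
    s=robot.snapshot(n); cv2.imwrite(f"pics/{n}0.png",s["color"])
    print(n,{k:(v.tolist() if hasattr(v,'tolist') else v) for k,v in s.items() if k!="color"})
o=robot.get_obs(); print(o)
E
```

```text
bench.py
nudge.py
pics
top {'fx': 428.54023073552986, 'fy': 428.54023073552986, 'cx': 318.0325068835083, 'cy': 192.92224390289417, 'k1': 0.006570553668976479, 'extrinsics': [[0.0020636505719817833, -0.9999349442315704, 0.01121822851090913, -0.004983766825777639], [-0.9956331700744366, -0.003101506339885402, -0.09330043572219772, 0.5834805790924589], [0.09332915939750584, -0.01097670091739165, -0.9955747988188155, 0.9934309019992408], [0.0, 0.0, 0.0, 1.0]]}
side {'fx': 498.9100937606968, 'fy': 498.9100937606968, 'cx': 314.14250909309715, 'cy': 201.58820406611284, 'k1': 0.02940910664947463, 'extrinsics': [[-0.9638916017493943, -0.26615358732972155, 0.008674562150796712, 0.5490390368327189], [-0.18011863096547642, 0.6276255325505227, -0.7573925466162152, 0.12445831831928453], [0.19613836660916262, -0.7316067651697826, -0.6529021996453194, 1.1378605448632455], [0.0, 0.0, 0.0, 1.0]]}
{'time': 0.1, 'joint_positions': array([ 1.08888517e+00,  8.78754430e-02,  1.37209471e+00,  2.93768791e-05,
        1.68359297e+00, -1.03077236e-01]), 'qvel': array([-0.00030409, -0.00188421, -0.00335603,  0.00080175, -0.00121005,
        0.00324428]), 'joint_torque': array([ 2.39763118e-03, -3.41252339e+01, -3.03301156e+01,  7.20449514e-02,
        3.04045086e-02, -1.03315347e-04]), 'tool_pos': array([0.20316497, 0.51057266, 0.20442858]), 'ee_rot': array([-3.13963565e+00, -2.31792689e-04,  2.76276179e+00]), 'wrist_force': array([-0.65947077, -0.20168218, -0.51339697]), 'wrist_torque': array([-0.01671521,  0.00029555, -0.03144168]), 'finger_force': 0.0, 'width': 0.0940081900901894}
```

View pics/top0.png

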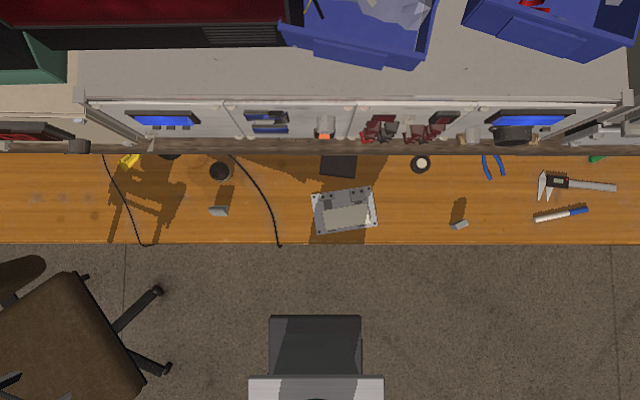

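View pics/side0.png

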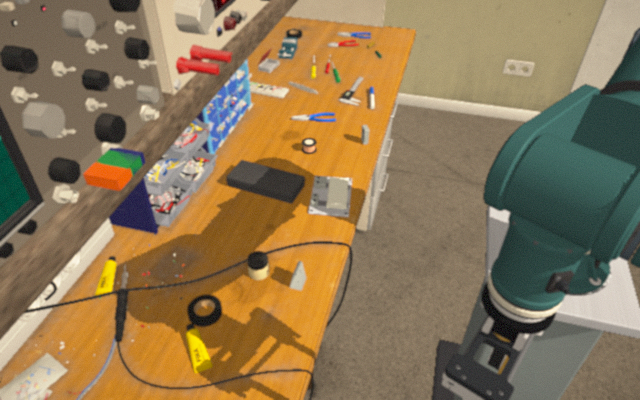

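The top view shows the jig at (345,210), the wedge at (218,211), the spacer at (459,225), the jar at (220,170) and the spool at (420,164). Next I'll zoom in on these.

```bash
python3 - <<'E'
import cv2,numpy as np
t=cv2.imread("pics/top0.png"); s=cv2.imread("pics/side0.png")
a=cv2.resize(t[180:240,305:385],(800,600),interpolation=cv2.INTER_CUBIC)
b=np.hstack([cv2.resize(t[195:235,440:480],(400,400),interpolation=cv2.INTER_CUBIC),cv2.resize(s[115:155,345:385],(400,400),interpolation=cv2.INTER_CUBIC)])
cv2.imwrite("pics/a.png",a);cv2.imwrite("pics/b.png",b)
E
```

```text
(no output)
```

View pics/a.png

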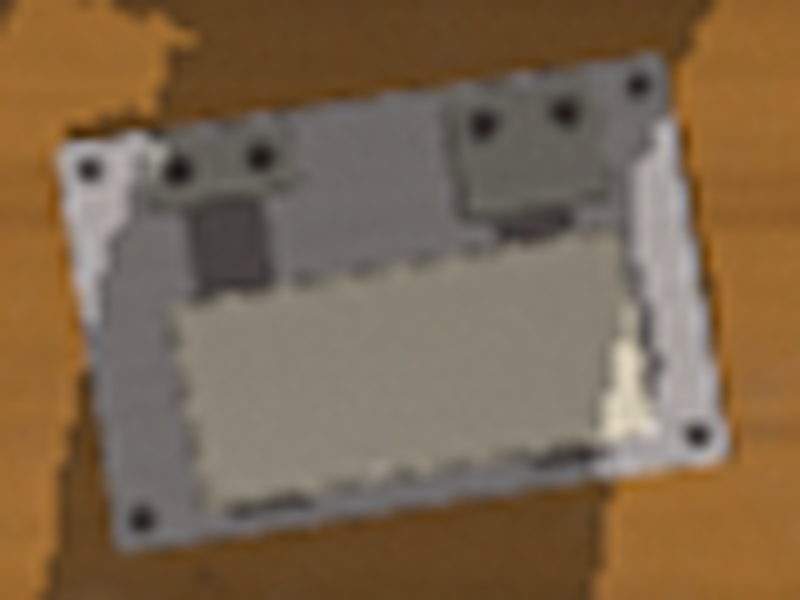

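View pics/b.png

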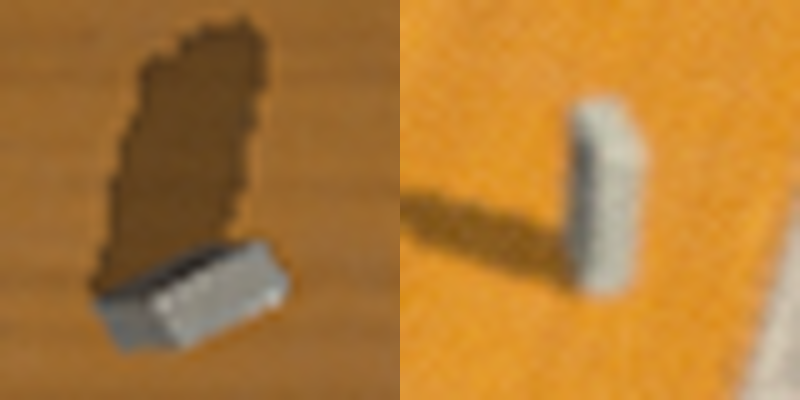

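The short stop is on the left (+y), with its front edge at about crop pixels (150..290, 205..185). The jig and tile corners and the top face of the spacer are clear enough to fit.

```bash
cat > h.py <<'E'
import numpy as np,cv2
from scipy.optimize import least_squares
from bench import robot
def proj(s,P):
    E=np.array(s["extrinsics"]);K=np.array([[s["fx"],0,s["cx"]],[0,s["fy"],s["cy"]],[0,0,1]])
    return cv2.projectPoints(np.atleast_2d(np.float64(P)),cv2.Rodrigues(E[:3,:3])[0],E[:3,3],K,np.array([s["k1"],0,0,0]))[0][:,0]
def place(pose,L,z):
    x,y,a=pose;c,si=np.cos(a),np.sin(a);L=np.asarray(L)
    return np.c_[x+c*L[:,0]-si*L[:,1],y+si*L[:,0]+c*L[:,1],np.full(len(L),z) if np.isscalar(z) else z]
def fit(s,L,z,px,g):
    r=least_squares(lambda p:(proj(s,place(p,L,z))-px).ravel(),g);return r.x,np.sqrt(np.mean(r.fun**2))
def rect(dx,dy): return np.array([[dx,dy],[dx,-dy],[-dx,-dy],[-dx,dy]])/2  # TL,TR,BR,BL in top view
def crop(px,u0,v0,k=10): return (np.array(px,float)+.5)/k-.5+[u0,v0]
E
python3 - <<'E'
from h import *
s=robot.snapshot("top");s2=robot.snapshot("side")
j,e=fit(s,rect(.1,.15),.006,crop([[60,145],[660,55],[730,460],[118,548]],305,180),[.54,-.06,.1]);print("jig",j,e)
t,e=fit(s,rect(.05,.11),.022,crop([[180,308],[615,235],[655,437],[210,515]],305,180),[.53,-.06,.1]);print("tile",t,e)
c,si=np.cos(j[2]),np.sin(j[2]);d=t[:2]-j[:2];print("tile in jig",c*d[0]+si*d[1],-si*d[0]+c*d[1],t[2]-j[2])
for off in([-.049+.079,.037],[-.0+.046,.037]):
  print("shortstop pt top",(proj(s,place(j,[[off[0],.055],[off[0],.019]],.022))-[305,180])*10+4.5)
p,e=fit(s,rect(.014,.03),.05,crop([[155,295],[262,240],[290,285],[182,348]],440,195),[.5,-.32,.4]);print("spacer",p,e)
print("spacer side top px in crop",(proj(s2,place(p,rect(.014,.03),.05))-[345,115])*10+[404,4],'\nfoot',(proj(s2,place(p,rect(.014,.03),.003))-[345,115])*10+[404,4])
print("jig in side",proj(s2,place(j,rect(.1,.15),.006)))
E
```

```text
jig [ 0.54495332 -0.0662435   0.15000282] 0.27230486922560204
tile [ 0.52681638 -0.07050109  0.17108434] 0.5393945211383353
tile in jig -0.018569533487777633 -0.001499385334915197 0.021081517205195355
shortstop pt top [[150.75948848 207.03884751]
 [299.55285218 185.05036749]]
shortstop pt top [[140.88621387 141.10911978]
 [289.47762436 119.2084982 ]]
spacer [ 0.5105788  -0.33688833  0.49482599] 0.2832530025314511
spacer side top px in crop [[593.2871975  154.36117891]
 [562.87772281  99.76090686]
 [608.67080664  94.33667466]
 [639.73140818 148.76299075]] 
foot [[581.40379687 290.32802961]
 [551.79396492 234.86662848]
 [596.65238823 229.34397775]
 [626.88750008 284.632412  ]]
jig in side [[307.23387187 211.48073058]
 [314.41527601 174.75678301]
 [351.34936989 177.71959097]
 [347.50850267 214.97407471]]
```

```bash
cat >> h.py <<'E'
def go(x,y,z,yaw):
    o=robot.get_obs();r=o["ee_rot"];a=r[2];d=np.array([x,y])-o["tool_pos"][:2]
    print("t",round(o["time"],2),"pos",o["tool_pos"].round(4),"rpy",r.round(3),"F",o["wrist_force"].round(1))
    turn=-((yaw-a+np.pi)%(2*np.pi)-np.pi)
    for lab,b in(("now",a),("after turn",yaw)):
        print(lab,"dx %.4f dy %.4f"%(d@[np.cos(b),np.sin(b)],d@[np.sin(b),-np.cos(b)]),"dz %.4f turn %.3f"%(o["tool_pos"][2]-z,turn))
E
R='0.09 -0.02725 -0.0306 0 0'
python3 nudge.py '0.09 -0.0272 -0.0306 0 0;0.09 -0.0272 -0.0306 0 0;0.09 -0.0272 -0.0306 0 0;0.09 -0.0272 -0.0306 0 0;0.09 -0.0272 -0.0306 0 0;0.09 -0.0272 -0.0306 0 0;0.09 -0.0272 -0.0306 0 0;0.09 -0.0272 -0.0306 0 0;0.09 -0.0272 -0.0306 0 0;0.09 -0.0272 -0.0306 0 0;0.09 -0.0272 -0.0306 0 0;0.09 -0.0272 -0.0306 0 0;0.09 -0.0272 -0.0306 0 0;0.09 -0.0272 -0.0306 0 0;0.09 -0.0272 -0.0306 0 0;0.09 -0.0272 -0.0306 0 0;0.09 -0.0272 -0.0306 0 0;0.09 -0.0272 -0.0306 0 0'
python3 nudge.py '0.08 0 0 0 0.11;0.08 0 0 0 0.11;0.08 0 0 0 0.12;0.08 0 0 0 0.12;0.08 0 0 0 0.12;0.08 0 0 0 0.12;0.08 0 0 0 0'
python3 -c "
from h import *
go(.5106,-.3369,.022,2.066)"
```

```text
time: 1.7
tool_pos: [0.4547, -0.1839, 0.2053]
ee_rot: [3.141, 0.0, 2.762]
wrist_force: [-0.1, 1.6, -0.5]
width: 0.09
finger_force: 0.0
time: 2.28
tool_pos: [0.4545, -0.1818, 0.2052]
ee_rot: [-3.141, -0.001, 2.061]
wrist_force: [-0.0, 0.4, -0.6]
width: 0.0799
finger_force: 0.0
t 2.28 pos [ 0.4545 -0.1818  0.2052] rpy [-3.141e+00 -1.000e-03  2.061e+00] F [-0.   0.4 -0.6]
now dx -0.1633 dy -0.0235 dz 0.1832 turn -0.005
after turn dx -0.1632 dy -0.0243 dz 0.1832 turn -0.005
```

```bash
python3 nudge.py '0.06 -0.0326 -0.0048 0.022 -0.005;0.06 -0.0326 -0.0048 0.022 0;0.06 -0.0326 -0.0048 0.022 0;0.06 -0.0326 -0.0048 0.022 0;0.06 -0.0327 -0.0048 0.022 0;0.06 0 0 0 0;0.06 0 0 0 0'
python3 - <<'E'
from h import *
go(.5106,-.3369,.022,2.066)
t=robot.snapshot("top")["color"];s=robot.snapshot("side")["color"]
cv2.imwrite("pics/c.png",np.hstack([cv2.resize(t[195:235,440:480],(400,400)),cv2.resize(s[80:160,325:405],(400,400))]))
E
```

```text
time: 2.87
tool_pos: [0.5097, -0.3368, 0.0916]
ee_rot: [-3.139, -0.007, 2.068]
wrist_force: [0.5, 0.7, 0.3]
width: 0.06
finger_force: 0.0
t 2.87 pos [ 0.5097 -0.3368  0.0916] rpy [-3.139 -0.007  2.068] F [0.5 0.7 0.3]
now dx -0.0005 dy 0.0007 dz 0.0696 turn 0.002
after turn dx -0.0005 dy 0.0007 dz 0.0696 turn 0.002
```

View pics/c.png

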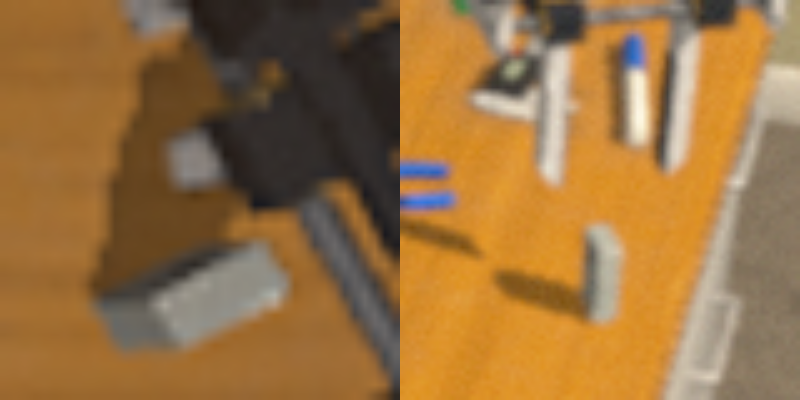

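The open fingertips straddle the spacer: side crop (550,183) and (672,172), with the spacer's top at (602,230). I'll descend and grip.

```bash
python3 nudge.py '0.06 -0.0005 0.0007 0.014 0;0.06 0 0 0.014 0;0.06 0 0 0.014 0;0.06 0 0 0.014 0;0.06 0 0 0.0136 0;0.06 0 0 0 0;0.03 0 0 0 0;0.0 0 0 0 0;0.0 0 0 0 0;0.0 0 0 0 0;0.0 0 0 0 0;0.0 0 0 0 0'
python3 nudge.py '0 0 0 -0.02 0;0 0 0 -0.025 0;0 0 0 -0.025 0;0 0 0 0 0;0 0 0 0 0'
python3 -c "
from h import *
j=[.54495,-.06624,.15]
x,y,z=place(j,[[.0205,.037]],.0)[0]
go(x,y,.03,1.721)"
```

```text
time: 3.97
tool_pos: [0.5122, -0.3369, 0.0265]
ee_rot: [3.141, 0.001, 2.068]
wrist_force: [0.1, 0.2, -0.1]
width: 0.0239
finger_force: 0.0
time: 4.38
tool_pos: [0.5131, -0.3377, 0.0981]
ee_rot: [3.14, 0.004, 2.068]
wrist_force: [0.8, 0.6, -0.2]
width: 0.0002
finger_force: 0.0
t 4.38 pos [ 0.5131 -0.3377  0.0981] rpy [3.14  0.004 2.068] F [ 0.8  0.6 -0.2]
now dx 0.2513 dy 0.1893 dz 0.0681 turn 0.347
after turn dx 0.3006 dy 0.0926 dz 0.0681 turn 0.347
```

```bash
python3 - <<'E'
from h import *
t=robot.snapshot("top")["color"];s=robot.snapshot("side")["color"]
cv2.imwrite("pics/d.png",np.hstack([cv2.resize(t[195:235,440:480],(400,400)),cv2.resize(s[80:160,325:405],(400,400))]))
E
```

```text
(no output)
```

View pics/d.png

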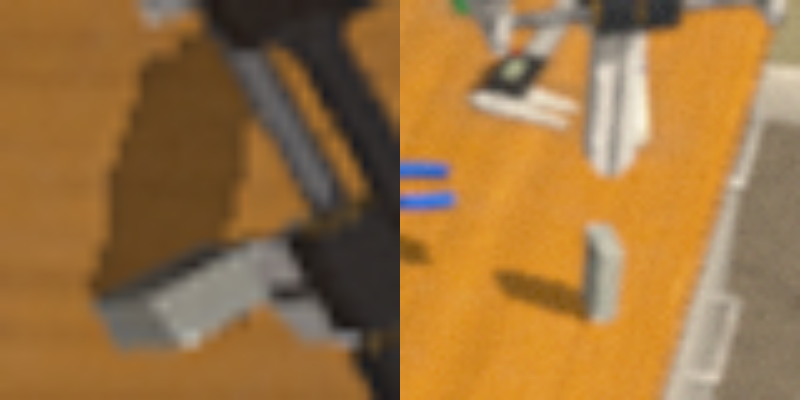

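The spacer is still standing where it was; I lifted before the fingers had closed. I'll reopen and try again, waiting longer this time.

```bash
python3 -c "
from h import *
s=robot.snapshot('side');o=robot.get_obs();print(proj(s,o['tool_pos']),proj(s,[.5106,-.3369,.05]))"
python3 nudge.py '0.05 0 0 0 0;0.05 0 0 0 0;0.05 0 0 0 0;0.05 0 0 0 0;0.05 0 0 0 0;0.05 0 0 0 0;0.05 0 0 0 0;0.05 0 0 0 0'
python3 -c "
from h import *
go(.5106,-.3369,.022,2.066)"
```

```text
[[365.64472686 113.90050466]] [[364.6978985  127.00660107]]
time: 5.2
tool_pos: [0.512, -0.3368, 0.0959]
ee_rot: [3.141, 0.0, 2.068]
wrist_force: [0.2, -0.8, -1.0]
width: 0.0487
finger_force: 0.0
t 5.2 pos [ 0.512  -0.3368  0.0959] rpy [3.141 0.    2.068] F [ 0.2 -0.8 -1. ]
now dx 0.0006 dy -0.0013 dz 0.0739 turn 0.002
after turn dx 0.0006 dy -0.0013 dz 0.0739 turn 0.002
```

```bash
python3 nudge.py '0.05 0.0006 -0.0013 0.018 0;0.05 0 0 0.018 0;0.05 0 0 0.018 0;0.05 0 0 0.0185 0;0.05 0 0 0 0;0.05 0 0 0 0;0.0 0 0 0 0;0.0 0 0 0 0;0.0 0 0 0 0;0.0 0 0 0 0;0.0 0 0 0 0;0.0 0 0 0 0;0.0 0 0 0 0;0.0 0 0 0 0;0.0 0 0 0 0;0.0 0 0 0 0;0 0 0 0 0'
```

```text
time: 6.62
tool_pos: [0.5108, -0.337, 0.0239]
ee_rot: [3.141, 0.001, 2.068]
wrist_force: [-0.8, 1.1, 2.4]
width: 0.014
finger_force: 30.0
```

```bash
python3 nudge.py '0 0 0 -0.02 0;0 0 0 -0.025 0;0 0 0 -0.025 0.115;0 0 0 0 0.115;0 0 0 0 0.117;0 0 0 0 0;0 0 0 0 0;0 0 0 0 0'
python3 -c "
from h import *
j=[.54495,-.06624,.15]
x,y,z=place(j,[[.0205,.037]],.0)[0]
go(x,y,.03,1.721)"
```

```text
time: 7.28
tool_pos: [0.51, -0.3364, 0.0921]
ee_rot: [-3.14, -0.002, 1.723]
wrist_force: [-0.5, 0.2, -1.2]
width: 0.014
finger_force: 30.0
t 7.28 pos [ 0.51   -0.3364  0.0921] rpy [-3.140e+00 -2.000e-03  1.723e+00] F [-0.5  0.2 -1.2]
now dx 0.2987 dy 0.0962 dz 0.0621 turn 0.002
after turn dx 0.2989 dy 0.0955 dz 0.0621 turn 0.002
```

```bash
python3 nudge.py '0 0.015 0.0048 0 0;0 0.03 0.0095 0 0;0 0.03 0.0095 0 0;0 0.03 0.0096 0 0;0 0.03 0.0096 0 0;0 0.03 0.0096 0 0;0 0.03 0.0096 0 0;0 0.03 0.0096 0 0;0 0.03 0.0096 0 0;0 0.03 0.0096 0 0;0 0.0139 0.0045 0 0.002;0 0 0 0.012 0;0 0 0 0.012 0;0 0 0 0.01 0;0 0 0 0 0;0 0 0 0 0;0 0 0 0 0;0 0 0 0 0'
python3 - <<'E'
from h import *
j=[.54495,-.06624,.15]
x,y,z=place(j,[[.0205,.037]],.0)[0]
go(x,y,.03,1.721)
t=robot.snapshot("top")["color"];s=robot.snapshot("side")["color"]
cv2.imwrite("pics/e.png",np.hstack([cv2.resize(t[180:240,305:385],(400,300)),cv2.resize(s[150:225,290:360],(400,429))[:300]]) if 0 else cv2.resize(s[150:225,285:385],(800,600),interpolation=cv2.INTER_CUBIC))
E
```

```text
time: 8.78
tool_pos: [0.5607, -0.0279, 0.0599]
ee_rot: [3.141, 0.0, 1.718]
wrist_force: [-0.3, -0.7, -1.2]
width: 0.0136
finger_force: 30.0
t 8.78 pos [ 0.5607 -0.0279  0.0599] rpy [3.141 0.    1.718] F [-0.3 -0.7 -1.2]
now dx 0.0014 dy -0.0008 dz 0.0299 turn -0.003
after turn dx 0.0014 dy -0.0008 dz 0.0299 turn -0.003
```

View pics/e.png

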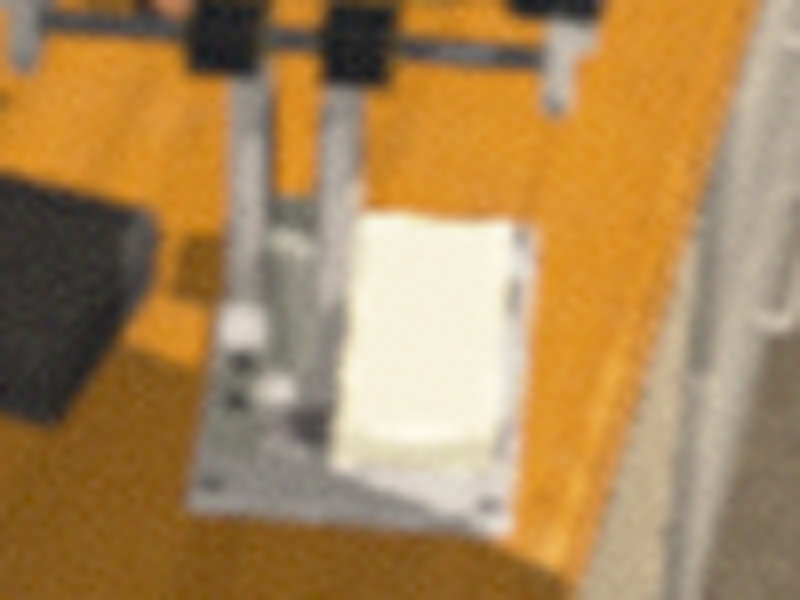

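The spacer hangs between the fingers, its end visible at about (290,240–380). The tile is on its right and the stop on its left. I'll overlay the model to check the offset.

```bash
python3 - <<'E'
from h import *
s=robot.snapshot("side");im=cv2.resize(s["color"][150:225,285:385],(800,600),interpolation=cv2.INTER_CUBIC)
j=[.54495,-.06624,.15];t=[.52682,-.0705,.171]
o=robot.get_obs();p=[*o["tool_pos"][:2],o["ee_rot"][2]-np.pi/2]
def box(pose,x0,x1,y0,y1,z0,z1,c):
    L=[[x0,y0],[x0,y1],[x1,y1],[x1,y0]]
    q=[((proj(s,place(pose,L,z))-[285,150])*8+3.5) for z in(z0,z1)]
    for k in q: cv2.polylines(im,[np.int32(k.round())],True,c,1)
    for a,b in zip(*q): cv2.line(im,tuple(map(int,a)),tuple(map(int,b)),c,1)
box(j,-.05,.05,-.075,.075,0,.006,(255,0,0))
box(j,.03,.046,.019,.055,.006,.022,(0,0,255));box(j,.016,.046,-.055,-.019,.006,.022,(0,0,255))
box(t,-.025,.025,-.055,.055,.006,.022,(0,160,0))
z=o["tool_pos"][2]-.0239;box(p,-.007,.007,-.015,.015,z,z+.05,(255,0,255))
cv2.imwrite("pics/f.png",im)
E
```

```text
(no output)
```

View pics/f.png

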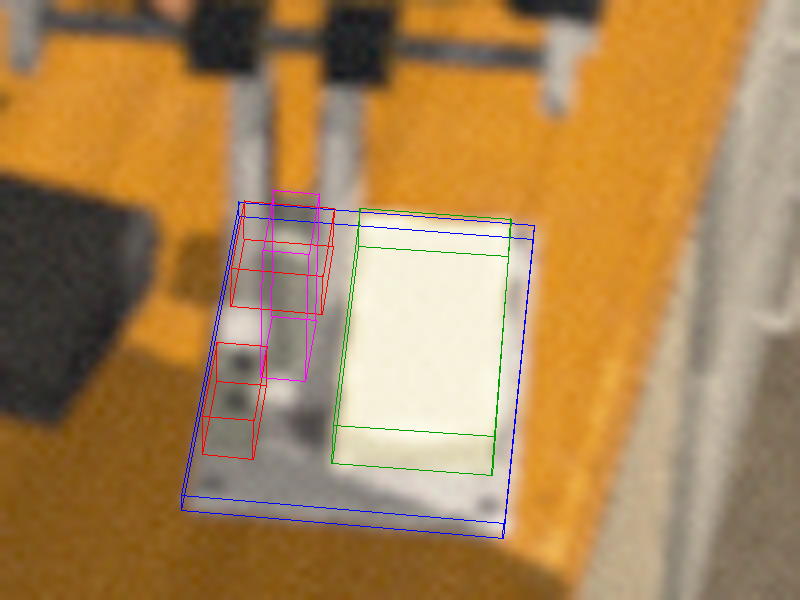

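Tile, jig and spacer agree with the model to about 1 mm. Now to lower it.

```bash
python3 nudge.py '0 0.0014 -0.0008 0 0;0 0 0 0.008 0;0 0 0 0.008 0;0 0 0 0.006 0;0 0 0 0.004 0;0 0 0 0 0;0 0 0 0 0;0 0 0 0 0'
python3 nudge.py '0 0 0 0.002 0;0 0 0 0 0;0 0 0 0 0'
python3 nudge.py '0 0 0 0.001 0;0 0 0 0 0;0 0 0 0 0'
python3 -c "
from h import *
j=[.54495,-.06624,.15]
x,y,z=place(j,[[.0205,.037]],.0)[0]
go(x,y,.03,1.721)"
```

```text
time: 9.6
tool_pos: [0.5595, -0.0258, 0.0334]
ee_rot: [3.141, -0.0, 1.719]
wrist_force: [-0.3, -0.9, -0.5]
width: 0.0137
finger_force: 30.0
time: 9.85
tool_pos: [0.5594, -0.0258, 0.0315]
ee_rot: [3.141, 0.0, 1.719]
wrist_force: [-0.2, 1.0, -1.5]
width: 0.0136
finger_force: 30.0
time: 10.1
tool_pos: [0.5593, -0.0257, 0.0304]
ee_rot: [3.142, -0.0, 1.719]
wrist_force: [0.3, -0.2, -1.5]
width: 0.0138
finger_force: 30.0
t 10.1 pos [ 0.5593 -0.0257  0.0304] rpy [ 3.142 -0.     1.719] F [ 0.3 -0.2 -1.5]
now dx -0.0009 dy 0.0003 dz 0.0004 turn -0.002
after turn dx -0.0009 dy 0.0003 dz 0.0004 turn -0.002
```

```bash
python3 nudge.py '0 -0.0008 0.0003 0.001 0;0 0 0 0 0;0 0 0 0 0'
python3 nudge.py '0 0 0 0.001 0;0 0 0 0 0;0 0 0 0 0'
```

```text
time: 10.35
tool_pos: [0.5601, -0.0265, 0.0299]
ee_rot: [3.141, 0.0, 1.719]
wrist_force: [0.1, 0.7, 1.3]
width: 0.0137
finger_force: 30.0
time: 10.6
tool_pos: [0.5604, -0.0266, 0.0298]
ee_rot: [3.14, 0.0, 1.719]
wrist_force: [-1.0, -0.3, 5.0]
width: 0.0139
finger_force: 30.0
```

The foot touches at the expected height with about 5 N, so I'll release and check.

```bash
python3 nudge.py '0 0 0 -0.001 0;0.04 0 0 0 0;0.04 0 0 0 0;0.04 0 0 0 0;0.04 0 0 0 0;0.04 0 0 0 0;0.04 0 0 0 0;0.04 0 0 0 0'
python3 nudge.py '0.04 0 0 -0.02 0;0.04 0 0 -0.03 0;0.04 0 0 -0.03 0;0.0 -0.03 -0.025 0 0;0.0 -0.03 -0.025 0 0;0 -0.02 -0.03 0 0;0 0 -0.03 0 0;0 0 0 0 0.1;0 0 0 0 0.1;0 0 0 0 0;0 0 0 0 0'
python3 - <<'E'
from h import *
go(.4,-.06,.012,1.721)
t=robot.snapshot("top");s=robot.snapshot("side")
im=cv2.resize(s["color"][150:225,285:365],(427,400),interpolation=cv2.INTER_CUBIC)
cv2.imwrite("pics/g.png",np.hstack([cv2.resize(t["color"][180:240,305:365],(400,400),interpolation=cv2.INTER_CUBIC)[:,:373],im]))
E
```

```text
time: 11.27
tool_pos: [0.5597, -0.0265, 0.0293]
ee_rot: [-3.142, -0.0, 1.719]
wrist_force: [0.3, -0.3, -0.0]
width: 0.04
finger_force: 0.0
time: 12.18
tool_pos: [0.4628, -0.1219, 0.1095]
ee_rot: [3.141, 0.0, 1.521]
wrist_force: [0.8, -0.1, 0.4]
width: 0.0007
finger_force: 0.0
t 12.18 pos [ 0.4628 -0.1219  0.1095] rpy [3.141 0.    1.521] F [ 0.8 -0.1  0.4]
now dx 0.0588 dy -0.0658 dz 0.0975 turn -0.200
after turn dx 0.0706 dy -0.0528 dz 0.0975 turn -0.200
```

View pics/g.png

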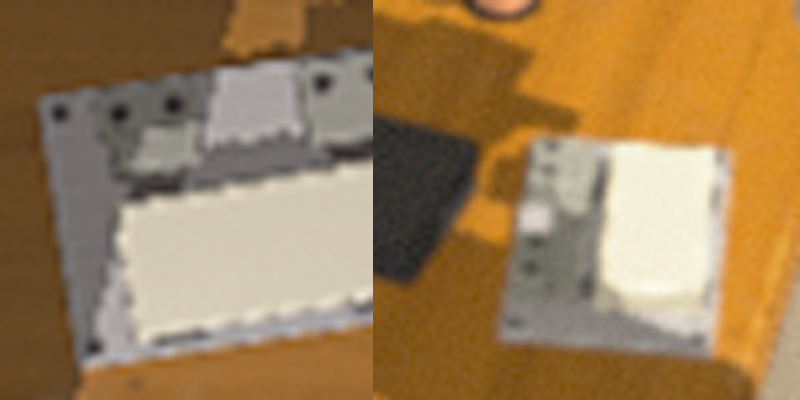

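The spacer stands free in the gap: its top is at about (165,147) in the left crop, with the tile still clear of it. Now I'll check how well it is centred and plan the push.

```bash
python3 - <<'E'
from h import *
s=robot.snapshot("top");im=cv2.resize(s["color"][190:220,315:345],(600,600),interpolation=cv2.INTER_CUBIC)
j=[.54495,-.06624,.15]
for L,z,c in((rect(.014,.03)+[.0205,.037],.056,(255,0,255)),(rect(.016,.036)+[.038,.037],.022,(0,0,255))):
    q=(proj(s,place(j,L,z))-[315,190])*20+9.5
    cv2.polylines(im,[np.int32(q)],True,c,1)
cv2.imwrite("pics/i.png",im)
x,y,_=place(j,[[-.075,-.0015]],0)[0];print(x,y);go(x,y,.013,.15+np.pi)
E
```

```text
0.47101632635350726 -0.078931016552424
t 12.33 pos [ 0.463  -0.1217  0.1094] rpy [-3.142 -0.     1.521] F [ 0.6  0.6 -0.1]
now dx 0.0431 dy 0.0059 dz 0.0964 turn -1.771
after turn dx -0.0143 dy 0.0411 dz 0.0964 turn -1.771
```

View pics/i.png

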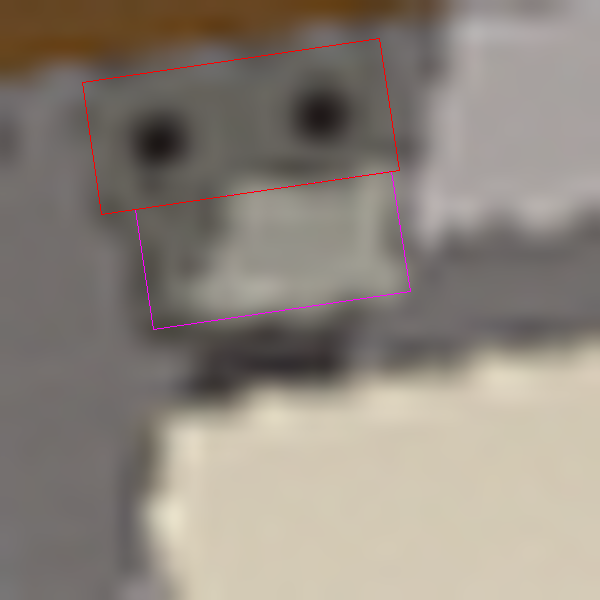

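The spacer is centred and close to its model pose. Next I'll turn the closed fingers so tool x points along jig +x and come in on the robot's side of the tile.

```bash
python3 nudge.py '0 0 0 0 0.12;0 0 0 0 0.125;0 0 0 0 0.125;0 0 0 0 0.125;0 0 0 0 0.125;0 0 0 0 0.125;0 0 0 0 0.125;0 0 0 0 0.125;0 0 0 0 0.125;0 0 0 0 0.125;0 0 0 0 0.126;0 0 0 0 0;0 0 0 0 0'
python3 - <<'E'
from h import *
j=[.54495,-.06624,.15]
x,y,_=place(j,[[-.073,0]],0)[0];go(x,y,.012,.15)
E
```

```text
time: 13.42
tool_pos: [0.4629, -0.1217, 0.1093]
ee_rot: [-3.141, 0.0, 0.153]
wrist_force: [0.5, -0.1, 0.6]
width: 0.0002
finger_force: 0.0
t 13.42 pos [ 0.4629 -0.1217  0.1093] rpy [-3.141  0.     0.153] F [ 0.5 -0.1  0.6]
now dx 0.0166 dy -0.0425 dz 0.0973 turn 0.003
after turn dx 0.0164 dy -0.0426 dz 0.0973 turn 0.003
```

```bash
python3 nudge.py '0 0.0082 -0.0212 0 0.003;0 0.0082 -0.0213 0 0;0 0 0 0.02 0;0 0 0 0.02 0;0 0 0 0.02 0;0 0 0 0.02 0;0 0 0 0.012 0;0 0 0 0 0;0 0 0 0 0'
python3 - <<'E'
from h import *
j=[.54495,-.06624,.15]
x,y,_=place(j,[[-.055,0]],0)[0];go(x,y,.012,.15)
E
```

```text
time: 14.17
tool_pos: [0.4723, -0.0772, 0.0169]
ee_rot: [-3.141, 0.001, 0.148]
wrist_force: [-0.5, -1.1, 0.4]
width: 0.0005
finger_force: 0.0
t 14.17 pos [ 0.4723 -0.0772  0.0169] rpy [-3.141e+00  1.000e-03  1.480e-01] F [-0.5 -1.1  0.4]
now dx 0.0185 dy 0.0000 dz 0.0049 turn -0.002
after turn dx 0.0185 dy 0.0001 dz 0.0049 turn -0.002
```

```bash
python3 nudge.py '0 0.005 0 0.003 -0.002;0 0.006 0 0 0;0 0.005 0 0 0;0 0.002 0 0 0;0 0.002 0 0 0;0 0.002 0 0 0;0 0.002 0 0 0;0 0 0 0 0;0 0 0 0 0'
python3 nudge.py '0 0.001 0 0 0;0 0.001 0 0 0;0 0.001 0 0 0;0 0.001 0 0 0;0 0 0 0 0'
python3 nudge.py '0 0.001 0 0 0;0 0.001 0 0 0;0 0 0 0 0'
```

```text
time: 14.92
tool_pos: [0.4966, -0.0738, 0.0144]
ee_rot: [-3.142, -0.0, 0.148]
wrist_force: [0.1, 0.5, 0.1]
width: 0.0006
finger_force: 0.0
time: 15.33
tool_pos: [0.5004, -0.0733, 0.0143]
ee_rot: [-3.141, 0.0, 0.148]
wrist_force: [-1.1, -0.3, 0.9]
width: 0.0006
finger_force: 0.4
time: 15.58
tool_pos: [0.5016, -0.0731, 0.0143]
ee_rot: [-3.141, 0.002, 0.148]
wrist_force: [-3.9, -1.3, 2.1]
width: 0.0007
finger_force: 2.0
```

```bash
python3 nudge.py '0 0.001 0 0 0;0 0.001 0 0 0;0 0 0 0 0;0 0 0 0 0'
```

```text
time: 15.92
tool_pos: [0.5017, -0.0731, 0.0142]
ee_rot: [-3.141, 0.006, 0.148]
wrist_force: [-9.0, -0.9, 6.8]
width: 0.0002
finger_force: 4.5
```

```bash
python3 nudge.py '0 0.001 0 0 0;0 0.001 0 0 0;0 0.001 0 0 0;0 0 0 0 0;0 0 0 0 0'
python3 - <<'E'
from h import *
s=robot.snapshot("top");t=robot.snapshot("side")
cv2.imwrite("pics/k.png",np.hstack([cv2.resize(s["color"][180:240,305:365],(400,400),interpolation=cv2.INTER_CUBIC),cv2.resize(t["color"][150:225,285:360],(400,400),interpolation=cv2.INTER_CUBIC)]))
E
```

```text
time: 16.33
tool_pos: [0.5018, -0.0731, 0.0143]
ee_rot: [-3.141, 0.013, 0.148]
wrist_force: [-15.9, -4.0, 11.9]
width: 0.0006
finger_force: 8.2
```

View pics/k.png

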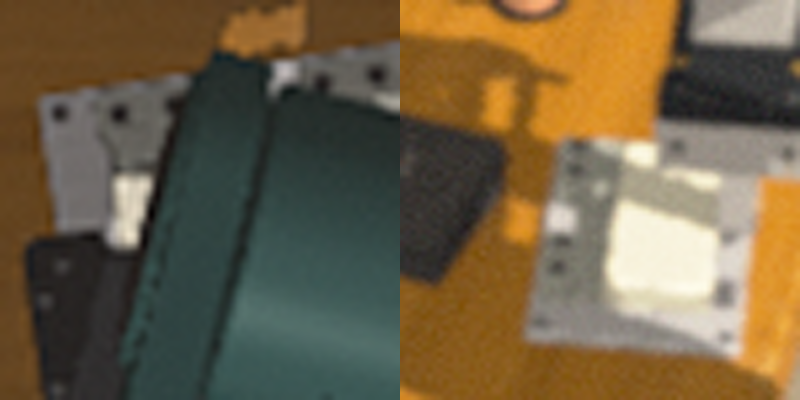

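The tile has moved up and its far edge is parallel to the stops. The tool stopped at a hard limit, 0.5017 to 0.5018, as the force rose. I'll press a bit more firmly, check that it's steady, and hand in.

```bash
python3 nudge.py '0 0.001 0 -0.001 0;0 0.001 0 0 0;0 0.001 0 0 0;0 0.001 0 0 0;0 0 0 0 0;0 0 0 0 0;0 0 0 0 0;0 0 0 0 0'
python3 - <<'E'
from h import *
j=[.54495,-.06624,.15]
s=robot.snapshot("side");im=cv2.resize(s["color"][150:225,285:385],(800,600),interpolation=cv2.INTER_CUBIC)
def box(x0,x1,y0,y1,z0,z1,c):
    L=[[x0,y0],[x0,y1],[x1,y1],[x1,y0]]
    for z in(z0,z1): cv2.polylines(im,[np.int32((proj(s,place(j,L,z))-[285,150])*8+3.5)],True,c,1)
box(-.034,.016,-.0565,.0535,.022,.022,(0,160,0));box(.016,.03,.022,.052,.006,.056,(255,0,255));box(-.05,.05,-.075,.075,.006,.006,(255,0,0))
cv2.imwrite("pics/l.png",im)
E
```

```text
time: 17.1
tool_pos: [0.5019, -0.0731, 0.0143]
ee_rot: [-3.141, 0.022, 0.148]
wrist_force: [-22.6, -4.4, 15.5]
width: 0.0001
finger_force: 11.9
```

View pics/l.png

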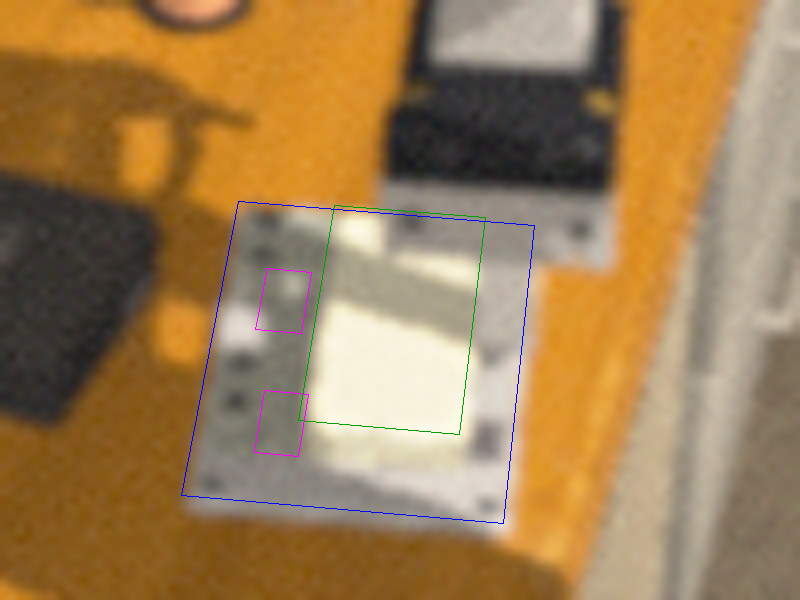

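The tile's far edge, at about (312,430) to (340,215), matches the flush model once the small calibration shift is allowed for. The spacer is upright in the gap, and the push is steady at about 23 N.

```bash
python3 -c "
from bench import robot
print(robot.close_job())"
```

```text
the job is handed in; nothing more can be done
None
```

The job is handed in at about 17 s of the 43 s. The spacer was released upright and centred in front of the short stop, and the closed fingers hold the tile pressed against it and the long stop with about 23 N. The camera check matched a flush fit to about 1 mm, and the wedge, jar and spool were never approached.

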